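# Seat the relay and hold the module in the corner stop

## Robot

A 6-joint arm with a two-finger parallel gripper is mounted at the origin on the work surface. World frame = base frame: x ahead of the robot, y to its left, z up, the work surface at z = 0. Lengths are in mm, angles in rad, forces in N, time in s.
With the tool pointing down it reaches from about 400 to 825 mm from the base axis. Payload 7 kg.
Tool frame: the origin (TCP) lies at the very end of the fingers, on their centre line; the grasp point (between the pads) lies 19 mm behind it; z points along the fingers, y is the line along which they close (so a half turn about z gives the same grasp; the last joint's range is limited). The gripper opens to 88 mm and grips with 3 to 60 N. Pads are 19 mm wide; open, the fingers measure 130 mm over their backs; the gripper's body (78 mm by 193 mm) begins 47 mm behind the grasp point.
Start: joints at [-0.94, 0.359, 0.012, 0, -1.224, -0.288], TCP at [226.857, -635.713, 226.561] pointing down, gripper open.
Joint ranges: [-3.07, 3.07], [-1.43, 2.12], [-1.02, 1.25], [-3.03, 1.67], [-3.05, -0], [-3.03, 3.03]. Speed limits (rad/s): [2.39, 2.39, 3.01, 3.14, 3.14, 3.14].

## Interface

Orientations are given as a unit quaternion [x, y, z, w].
In Python, from plant import bot gives the robot as it stands. Calls block until the motion is done:
- bot.move_ptp(position, orientation): joint-space move of the TCP to a pose.
- bot.line_to(position, velocity=150, ori=None): straight line of the TCP; ori=None keeps the orientation; velocity is the mean speed in mm/s.
- bot.move_joints(angles): joint-space move.
- bot.move_gripper(opening, force=None): finger opening in mm; force is the grip in N (None keeps the last); returns when the fingers have stopped.
- bot.pause(seconds).
- bot.solve_ik(position, orientation): joint angles nearest the present ones, or None.
- bot.read_state(): the state.
- bot.camera(name): name is "side" or "top"; returns the picture (400x640x3 uint8, red, green, blue); there is no depth.
- bot.get_calibration(name): a dict with "fx", "fy", "cx", "cy" (pixels), "view" (4x4, takes a point from world to camera coordinates). Camera axes: x right, y up, looking along -z (the intrinsics and any distortion apply to the point x, -y, -z); pixel columns grow to the right and rows downward; lengths in mm; the calibration is good to about 2 mm. A picture is of the moment at which its call begins. get_calibration takes no time and is no camera call.
A pose or a line that the arm cannot do raises bot.Unreachable and nothing moves.
- bot.close_job(): hands the job in; it is judged then, once.
The state is a dict: "t": time; "joint_pos": joint angles; "qvel": joint speeds; "tau": joint torques, N m; "tcp_pos": TCP position; "eef_rot": TCP orientation; "contact_force": force on the tool from outside, world axes, zero at the start; "moment": the same for the moment, N m; "width": finger opening in mm; "finger_force": force on a finger pad.
Only numpy, scipy, OpenCV 4.12 (cv2) and the standard library are available. Lean on these libraries where they do the work, as an engineer would, in place of code of your own. Each camera call takes 0.05 s, during which the arm holds its last target. There are 200 camera calls.

## Task

First press the white plug-in relay all the way down into its socket on the relay module. Then bring the module to the steel corner stop, upright and flat on the bench, its long side along the longer fence, and press it into the corner so that its metal foot touches both fences at once; finish while still pressing it firmly against both, without letting go. Leave the other things on the bench alone.

Things in the scene. Friction and masses are not known exactly. Their poses are not given: they have to be found in the camera images.
- module_center (a point): The relay module, loose, 0.25 to 0.5 kg: a bare aluminium foot 90 x 64 mm and 14 mm thick, on it a centred grey plastic socket block 70 x 40 mm that reaches from 14 to 48 mm above the underside (this is what to grip, across its 40 mm width), and on top of that the white relay. The point lies on the centre line 24 mm above the underside; x is along the 90 mm length, y across the 64 mm width, z up. It is the same when turned half round.
- relay_top (a point): Centre of the top of the white relay case (34 x 30 mm, 22 mm tall) in the middle of the socket block. The top is 70 mm above the module's underside when the relay is seated, up to 8 mm higher before; axes as the module's.
- relay (a joint): How far the relay stands up out of its socket, in m: 0 fully seated, 0.005 to 0.008 at the start. It moves straight down, resists with about 6 N of friction all the way, and stays where it is left.
- corner_stop: Steel corner stop fixed to the bench: two bars 25 mm wide and 12 mm high that meet at a right angle and stand directly on the bench. Origin: the inner corner, at bench level. The long fence's inner face is the plane y = 0, reaching 150 mm along -x; the short fence's inner face is the plane x = 0, reaching 100 mm along -y. The part goes into the quadrant x < 0, y < 0, which opens more or less towards the robot.
- long_fence: The longer bar of the corner stop (same origin and axes as the corner stop); it runs along x with its inner face at y = 0.
- short_fence: The shorter bar of the corner stop (same origin and axes as the corner stop); it runs along y with its inner face at x = 0.
- module: The whole relay module; origin at the centre of the foot's underside, axes as point module_center. Foot on steel or bench has a friction of about 0.5 to 0.75, so part of a sideways push is lost to rubbing: about 7 N onto the long fence and 15 N onto the short one is ample.
- multimeter: Black hand multimeter lying on its back, 150 x 75 x 32 mm, origin under its centre; not to be moved.
- panel_meter: White square pointer meter with a black bezel, 90 mm high and wide, 62 mm deep, standing; origin under its centre; not to be moved.
- screwdriver: Screwdriver lying on the bench along its x axis, about 200 mm long; not to be moved.
Mind the look-alikes: they are no part of the job. What is shaped like the module but purple is not meant.

How it is judged:
By the outcome, as a careful person would: the job done as asked, in the order asked, and still so for the second after the job is handed in, while the arm keeps its last pose, push and grip.
It also fails if it takes over 64 s, if anything falls off the work surface, if the arm or the gripper's body presses on something with over 40 N, if the wrist force passes 120 N, or if a joint passes its speed limit or range.

## Working session

There is one attempt and no reset: what is moved stays moved. The work goes in short steps, each a Python script; the robot and the scene stay as the last script left them, time stands still between calls to the robot, and variables do not carry over. Pictures are saved under pics/ and viewed, at most 10 in all, crops included, and the job is handed in when it is done.

```bash
ls; mkdir -p pics
python3 - <<'E'
from plant import bot
import cv2
for n in("top","side"):
    cv2.imwrite(f"pics/{n}0.png",bot.camera(n)[:,:,::-1]); print(n,bot.get_calibration(n))
s=bot.read_state();print({k:s[k] for k in("t","tcp_pos","eef_rot","contact_force","width")})
E
```

```text
pics
top {'fx': 494.51820396710724, 'fy': 494.51820396710724, 'cx': 320.63677137590855, 'cy': 195.510348719451, 'view': array([[-2.82408151e-02, -9.99600804e-01,  8.30363614e-04,
        -7.09491856e+00],
       [ 9.95506161e-01, -2.80499989e-02,  9.04471222e-02,
        -5.98489315e+02],
       [-9.03877244e-02,  3.38093255e-03,  9.95900913e-01,
        -1.18032737e+03],
       [ 0.00000000e+00,  0.00000000e+00,  0.00000000e+00,
         1.00000000e+00]])}
side {'fx': 513.0738287774695, 'fy': 513.0738287774695, 'cx': 317.5224596542463, 'cy': 198.67437933158598, 'view': array([[-9.88310566e-01, -1.52159478e-01,  9.47194883e-03,
         5.68654135e+02],
       [ 1.19740856e-01, -7.36286137e-01,  6.65991631e-01,
        -1.42808112e+02],
       [-9.43628745e-02,  6.59340745e-01,  7.45899075e-01,
        -1.05198244e+03],
       [ 0.00000000e+00,  0.00000000e+00,  0.00000000e+00,
         1.00000000e+00]])}
{'t': 0.1, 'tcp_pos': array([ 226.68771516, -635.32766021,  225.70486261]), 'eef_rot': array([-1.70498017e-01,  9.85357725e-01,  7.31783892e-04, -2.11669098e-04]), 'contact_force': array([-0.0716166 ,  0.42266529, -0.79380612]), 'width': 87.77344015903024}
```

View pics/top0.png

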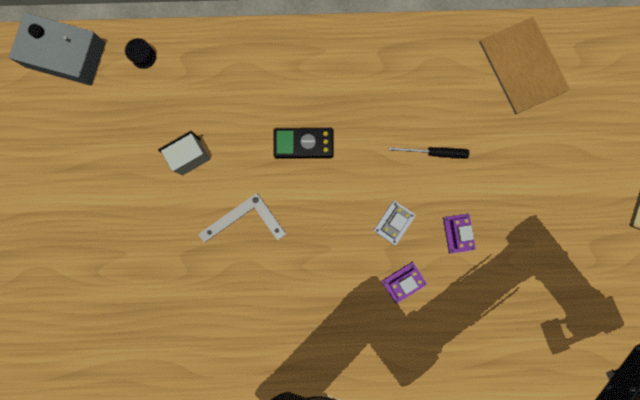

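View pics/side0.png

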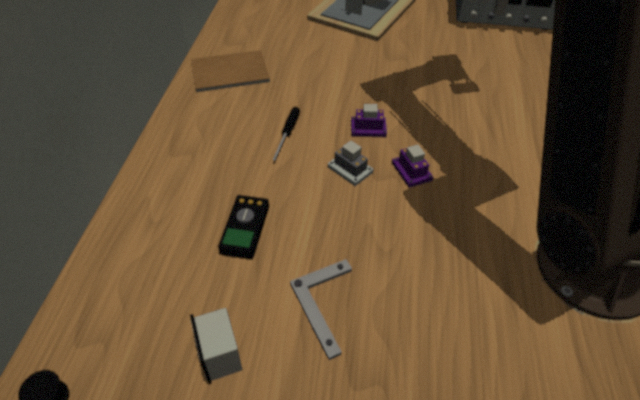

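The top view shows three module-shaped things: one grey/white at (396,222) and two purple at (460,233) and (404,283). The grey one fits because its foot is bare aluminium. The corner stop is at (256,200). I'll enlarge both to confirm.

```bash
cat > h.py <<'E'
import numpy as np, cv2
from plant import bot
def ray(n,px,z):
    "world point at height z seen at pixel px"
    c=bot.get_calibration(n);R=c["view"][:3,:3];t=c["view"][:3,3]
    d=R.T@np.array([(px[0]-c["cx"])/c["fx"],-(px[1]-c["cy"])/c["fy"],-1.]);o=-R.T@t
    return o+d*(z-o[2])/d[2]
def proj(n,P):
    c=bot.get_calibration(n);p=np.atleast_2d(P)@c["view"][:3,:3].T+c["view"][:3,3]
    return np.c_[c["cx"]-c["fx"]*p[:,0]/p[:,2],c["cy"]+c["fy"]*p[:,1]/p[:,2]]
def crop(img,x,y,w,h,s): return cv2.resize(img[y:y+h,x:x+w],None,fx=s,fy=s,interpolation=cv2.INTER_CUBIC)
E
python3 - <<'E'
from h import *
t=cv2.imread("pics/top0.png");s=cv2.imread("pics/side0.png")
a=np.hstack([crop(t,195,185,100,70,4),crop(t,365,190,100,70,4)])
b=np.hstack([crop(s,280,255,100,70,4)[:, :],crop(s,310,130,100,70,4)])
cv2.imwrite("pics/c1.png",np.vstack([a,b]))
E
```

```text
(no output)
```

View pics/c1.png

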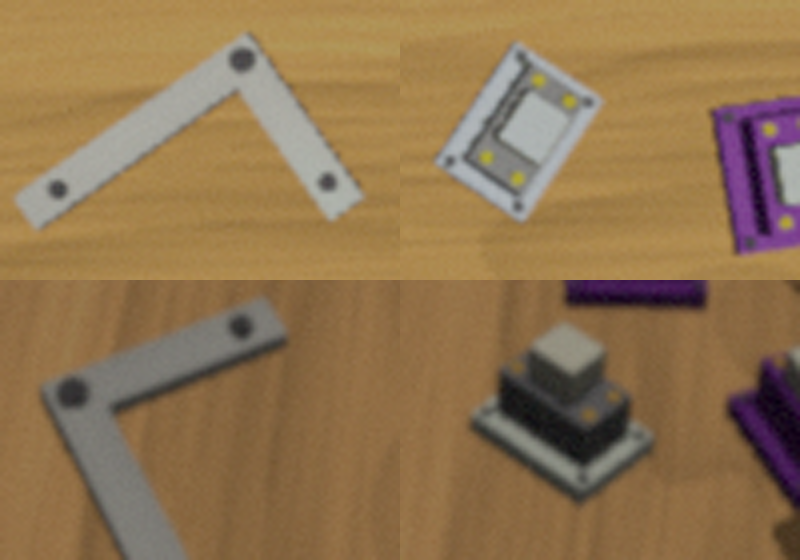

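Confirmed: the grey module has an aluminium foot, a grey block and a white relay. Its foot corners (top view, px) are about (394.2,200.5), (415.8,214.2), (395.8,245.2) and (374,230.5). The fence's inner corner is at (254.8,207.5), with inner ends at (204.5,242.2) and (278.2,240).

Run:
```python
from h import *
def T(px,z): return ray("top",px,z)
F=[T(p,14) for p in[(394.25,200.5),(415.75,214.25),(395.75,245.25),(374,230.5)]]
print("foot",np.round(F,1),"sides",[round(np.linalg.norm(F[i]-F[i-1]),1) for i in range(4)],"ctr",np.mean(F,0))
d1=F[2]-F[1];d2=F[3]-F[0];print("long yaw",[np.arctan2(d[1],d[0]) for d in(d1,d2)],"short",[np.arctan2(d[1],d[0]) for d in(F[1]-F[0],F[2]-F[3])])
# top of relay in top view, approx centre; side
print("relay top",T((365+137/4,190+127/4),76), "side",ray("side",(310+168/4,130+72/4),76))
C=[T(p,12) for p in[(254.75,207.5),(204.5,242.25),(278.25,240)]]
print("corner",np.round(C,1));l=C[0]-C[1];s=C[0]-C[2]
print(np.linalg.norm(l),np.linalg.norm(s),"x axis yaw",np.arctan2(l[1],l[0]),"y axis yaw",np.arctan2(s[1],s[0]))
print("side corner",ray("side",(280+117/4,255+(405-280)/4),12))
print("side foot",[np.round(ray("side",(310+(u-400)/4,130+(v-280)/4),14),1) for u,v in[(472,415),(580,488),(652,435)]])
```

```text
foot [[ 581.8 -205.2   14. ]
 [ 546.4 -256.6   14. ]
 [ 471.9 -204.2   14. ]
 [ 509.4 -152.4   14. ]] sides [np.float64(89.5), np.float64(62.5), np.float64(91.0), np.float64(64.0)] ctr [ 527.37629107 -204.60757526   14.        ]
long yaw [np.float64(2.528436345192608), np.float64(2.5118305054796424)] short [np.float64(-2.173319721303652), np.float64(-2.1969176499707634)]
relay top [ 527.04767942 -205.28514012   76.        ] side [ 526.57645167 -197.19297379   76.        ]
corner [[574.3 139.3  12. ]
 [492.5 263.7  12. ]
 [492.8  83.   12. ]]
148.97740332809144 99.03016882359802 x axis yaw -0.9891013650862704 y axis yaw 0.6047414402232845
side corner [569.9768935  142.13348581  12.        ]
side foot [array([ 581. , -200.4,   14. ]), array([ 510.8, -150.7,   14. ]), array([ 473.1, -200.9,   14. ])]
```

```bash
cat >> h.py <<'E'
def q(a): return [np.cos(a/2),np.sin(a/2),0,0]   # tool down, tool x at yaw a, closing line at a-90deg
MC=np.array([527.,-203.]); MA=-0.62; FA=-0.978; CO=np.array([572.5,140.5])
def fx(a=FA): return np.array([np.cos(a),np.sin(a)])
def fy(a=FA): return np.array([-np.sin(a),np.cos(a)])
def st():
    s=bot.read_state();return s["t"],np.round(s["tcp_pos"],1),np.round(s["contact_force"],1),np.round(s["moment"],2),round(float(s["width"]),1)
E
python3 - <<'E'
from h import *
tgt=CO-45*fx()-32*fy();print(tgt)
for k in(0,np.pi):
    for p,a in((MC,MA),(tgt,FA)):
        j=bot.solve_ik([*p,120],q(a+k));print(k,None if j is None else np.round(j,2))
E
```

```text
[520.81907753 159.94433729]
0 [-0.02  0.27 -0.38  0.   -0.92  0.97]
0 [ 0.66  0.24 -0.42  0.   -0.91 -0.06]
3.141592653589793 [-0.02  0.27 -0.38  0.   -0.92 -2.17]
3.141592653589793 None
```

Run:
```python
from h import *
bot.move_ptp([*MC,130],q(MA)); bot.move_gripper(0,40)
bot.line_to([*MC,88],150); bot.pause(.2);print(st())
t=bot.camera("top")[:,:,::-1];s=bot.camera("side")[:,:,::-1]
cv2.imwrite("pics/c2.png",np.hstack([crop(t,350,180,80,90,5),crop(s,310,100,80,90,5)]))
print(proj("top",[*MC,78])-[350,180],proj("side",[*MC,78])-[310,100])
```

```text
(4.0917, array([ 527.7, -203.1,   89.1]), array([ 0.5, -0.4,  0.1]), array([-0.03,  0.13,  0.03]), 0.5)
[[48.40672962 41.76589497]] [[42.14128426 45.63653565]]
```

View pics/c2.png

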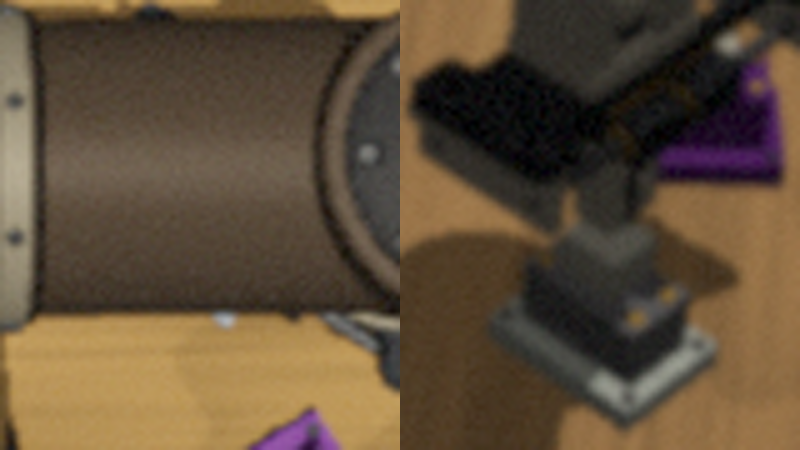

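In the side view the closed fingertips sit centred just above the white relay (crop 605,235). Pressing now.

Run:
```python
from h import *
p0=bot.read_state()["tcp_pos"][:2]
z=82
while z>58:
    bot.line_to([*MC,z],30); t,p,f,m,w=st(); print(z,round(t,2),p,f)
    if f[2]>24: break
    z-=1.5
bot.pause(.3);print(st())
bot.line_to([*MC,95],100)
```

```text
82 4.54 [ 526.7 -203.    81.7] [-0.6 -0.7  0.4]
80.5 4.79 [ 526.9 -203.    80.4] [ 0.1 -0.2  0.6]
79.0 5.04 [ 526.9 -203.    78.9] [-0.5 -0.4 -0.8]
77.5 5.29 [ 526.9 -203.    77.4] [0.4 0.2 1. ]
76.0 5.54 [ 527.2 -203.    76.1] [ 0.3 -0.8  0.8]
74.5 5.79 [ 527.2 -203.    74.7] [-0.2 -0.   2.8]
73.0 6.04 [ 527.3 -203.    73.2] [-0.6 -0.2  3.7]
71.5 6.29 [ 527.2 -203.1   71.6] [-0.3  0.6  3.6]
70.0 6.54 [ 527.2 -203.    70.3] [-0.8  0.4  5.2]
68.5 6.79 [ 527.4 -203.1   70.1] [-5.2  2.6 18.5]
67.0 7.04 [ 527.4 -203.1   70. ] [-9.3  7.2 30.2]
(7.3417, array([ 527.4, -203.2,   70. ]), array([-9.2,  5.7, 29.2]), array([1.98, 3.46, 0.  ]), 0.5)
```

Relay seated: it stopped at z = 70 mm with 29 N. Next I grip the block.

Run:
```python
from h import *
bot.move_gripper(68)
bot.line_to([*MC,19],100);bot.pause(.1);print(st())
bot.move_gripper(20,50);bot.pause(.2);print(st(),bot.read_state()["finger_force"])
bot.line_to([*MC,60],80);bot.pause(.3);print(st())
pre=CO-70*fx()-52*fy()
bot.move_ptp([*pre,70],q(FA));bot.pause(.3);print(st())
t=bot.camera("top")[:,:,::-1];s=bot.camera("side")[:,:,::-1]
cv2.imwrite("pics/c3.png",np.hstack([crop(t,190,170,100,120,4),crop(s,270,240,100,120,4)]))
```

```text
(9.9833, array([ 527.6, -203. ,   19.8]), array([ 0.5, -1.2,  0.3]), array([-0.1 ,  0.11, -0.02]), 68.1)
(10.7583, array([ 527.1, -203. ,   19.1]), array([-0.6, -0.1,  3.2]), array([ 0.21,  0.36, -0.  ]), 39.7) 49.969534277915955
(11.725, array([ 526.8, -203. ,   59.6]), array([-0.2, -0. , -3.2]), array([-0.04,  0.17, -0.05]), 39.8)
(13.425, array([490.5, 168.9,  70. ]), array([ 0.7, -0.2, -3.7]), array([-0.  ,  0.14,  0.07]), 39.5)
```

View pics/c3.png

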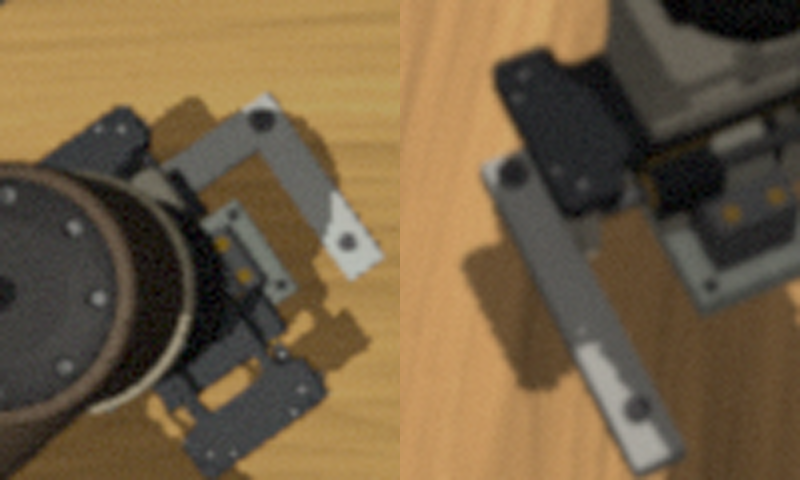

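The module is held level and parallel to the fences, clear of both. Next I lower it, then push with force feedback.

```bash
cat >> h.py <<'E'
def fo():
    f=np.mean([bot.read_state()["contact_force"] for _ in range(1)],0);return f[:2]@fx(),f[:2]@fy(),f[2]
E
python3 - <<'E'
from h import *
pre=CO-70*fx()-52*fy()
bot.line_to([*pre,23],100);bot.pause(.1);print(st())
z=21.
while z>16:
    bot.line_to([*pre,z],15);bot.pause(.05);f=fo();print(z,st()[1],np.round(f,1))
    if f[2]>1: break
    z-=.5
y=-46.
while y<-22:
    P=CO-70*fx()+y*fy();bot.line_to([*P,z],25);bot.pause(.05);f=fo();s=st();print(round(y,1),s[0],s[1],np.round(f,1),s[3])
    if f[1]<-11: break
    y+=1 if y>-40 else 2
np.save("yz.npy",[y,z])
E
```

```text
(14.2417, array([490.8, 169.9,  23.7]), array([-0.3,  0.2, -2.4]), array([ 0.02,  0.16, -0.02]), 40.0)
21.0 [490.3 169.5  21.2] [-0.2 -0.3 -2.8]
20.5 [490.3 169.5  20.5] [ 0.3  0.3 -2.1]
20.0 [490.3 169.5  20. ] [ 0.2  0.3 -2.9]
19.5 [490.3 169.5  19.5] [ 0.1 -1.  -4. ]
19.0 [490.3 169.6  19.1] [ 0.1 -0.1 -1. ]
18.5 [490.3 169.6  19.1] [-0.4 -2.5  6. ]
-46.0 16.5167 [495.2 172.5  19.1] [ 0.1 -4.7  6. ] [-0.69  1.11 -0.02]
-44.0 16.8167 [496.3 173.3  19.1] [-0.2 -5.6  8.7] [-1.02  1.73 -0.03]
-42.0 17.1167 [498.1 174.4  19.1] [-0.4 -4.9  8.7] [-1.02  1.66 -0.  ]
-40.0 17.4167 [499.7 175.5  19.1] [ 0.9 -5.1  8.8] [-1.05  1.59 -0.06]
-38.0 17.7167 [501.4 176.6  19.1] [ 0.4 -5.4  8. ] [-1.06  1.54  0.01]
-37.0 18.0167 [501.9 176.9  19.2] [-0.5 -6.7  9.5] [-1.16  2.06  0.02]
-36.0 18.3167 [502.8 177.5  19.1] [-0.2 -6.6 10.4] [-1.18  1.92  0.03]
-35.0 18.6167 [503.6 178.1  19.1] [-0.6 -6.6 10.3] [-1.18  1.88 -0.04]
-34.0 18.9167 [504.5 178.6  19.1] [ 0.6 -6.7  9.2] [-1.2   1.88 -0.04]
-33.0 19.2167 [505.3 179.2  19.1] [ 0.6 -7.   9.3] [-1.2   1.87 -0.03]
-32.0 19.5167 [506.2 179.8  19.1] [ 0.5 -5.9  9.6] [-1.15  1.82  0.05]
-31.0 19.8167 [507.  180.3  19.1] [ 0.3 -5.3  9. ] [-1.19  1.9   0.01]
-30.0 20.1167 [507.8 180.9  19.1] [-0.5 -7.3  9.8] [-1.18  1.88 -0.05]
-29.0 20.4167 [508.7 181.5  19.1] [ 0.3 -6.3  9.8] [-1.2   1.87  0.04]
-28.0 20.7167 [509.5 182.   19.1] [ 0.2 -5.9  9.5] [-1.16  1.81 -0.01]
-27.0 21.0167 [510.1 182.4  19.1] [ 0.  -7.  10.4] [-1.29  2.09  0.09]
-26.0 21.3167 [510.2 182.4  19.2] [-0.2 -9.3 13.5] [-1.66  3.26  0.1 ]
-25.0 21.6167 [510.2 182.4  19.2] [ -2.2 -13.1  19.1] [-1.86  4.42  0.06]
```

Contact with the long fence came at about y = -27 with a small yaw moment, so the foot meets it face-on. Downforce crept up, so I'll regulate all three forces while sliding to the short fence.

```bash
cat >> h.py <<'E'
def go(x,y,z,v=25):
    bot.line_to([*(CO+x*fx()+y*fy()),z],v);bot.pause(.05)
    f=np.array(fo());s=bot.read_state();p=s["tcp_pos"][:2]-CO
    print("cmd",np.round([x,y,z],1),"t",round(s["t"],1),"at",np.round([p@fx(),p@fy(),s["tcp_pos"][2]],1),"f",np.round(f,1),"m",np.round(s["moment"],1))
    return f
E
python3 - <<'E'
from h import *
y,z=np.load("yz.npy");x=-70.
bot.move_gripper(20,60)
f=go(x,y,z)
def adj(v,err,g,m): return v+np.clip(err*g,-m,m)
for i in range(6):
    z=adj(z,f[2]-5,.05,.6); y=adj(y,f[1]+11,.15,.8); f=go(x,y,z)
while x<-34:
    x+=2 if x<-52 else 1
    z=adj(z,f[2]-5,.04,.4); y=adj(y,f[1]+11,.12,.5); f=go(x,y,z)
    if f[0]<-17: break
np.save("xyz.npy",[x,y,z])
E
```

```text
cmd [-70.  -25.   18.5] t 22.1 at [-69.6 -28.3  19.2] f [ -2.4 -13.2  18.3] m [-1.9  4.4  0.1]
cmd [-70.  -25.3  19.1] t 22.4 at [-69.6 -28.3  19.2] f [  0.1 -10.2  10.6] m [-1.7  3.1  0.1]
cmd [-70.  -25.2  19.4] t 22.7 at [-69.6 -28.2  19.3] f [-0.2 -9.1  8.4] m [-1.7  2.9  0.1]
cmd [-70.  -24.9  19.6] t 23.0 at [-69.6 -28.3  19.3] f [-0.9 -8.9  7.3] m [-1.8  3.   0.2]
cmd [-70.  -24.6  19.7] t 23.3 at [-69.6 -28.2  19.3] f [ -1.2 -10.4   6.9] m [-1.8  3.1  0.2]
cmd [-70.  -24.5  19.8] t 23.6 at [-69.5 -28.2  19.3] f [ -0.5 -10.4   7.4] m [-1.8  3.1  0.2]
cmd [-70.  -24.4  19.9] t 23.9 at [-69.6 -28.2  19.3] f [ -0.1 -10.5   6.3] m [-1.8  3.1  0.2]
cmd [-68.  -24.4  19.9] t 24.2 at [-68.2 -28.1  19.3] f [ -4.4 -10.6   6.5] m [-0.6  4.   0.5]
cmd [-66.  -24.3  20. ] t 24.5 at [-66.5 -28.1  19.3] f [-6.1 -9.8  6.4] m [-0.   4.5  0.5]
cmd [-64.  -24.2  20.1] t 24.8 at [-64.6 -28.1  19.3] f [ -7.5 -10.    6. ] m [0.3 4.9 0.6]
cmd [-62.  -24.1  20.1] t 25.1 at [-62.7 -28.1  19.4] f [ -8.4 -11.1   6.9] m [0.3 5.1 0.5]
cmd [-60.  -24.1  20.2] t 25.4 at [-60.6 -28.1  19.4] f [ -8.2 -10.2  
[... 606 characters left out ...]
t [-49.8 -28.1  19.4] f [ -8.5 -10.4   5.1] m [0.4 4.9 0.6]
cmd [-48.  -23.8  20.4] t 27.8 at [-48.8 -28.1  19.4] f [-8.6 -9.7  6. ] m [0.4 5.  0.6]
cmd [-47.  -23.6  20.4] t 28.1 at [-47.9 -28.1  19.4] f [ -8.6 -10.9   5.4] m [0.4 5.1 0.6]
cmd [-46.  -23.6  20.4] t 28.4 at [-46.8 -28.   19.4] f [ -8.8 -11.3   5.9] m [0.4 5.2 0.5]
cmd [-45.  -23.7  20.5] t 28.7 at [-45.8 -28.1  19.4] f [ -8.4 -10.2   4.9] m [0.4 5.  0.6]
cmd [-44.  -23.6  20.5] t 29.0 at [-45.  -28.1  19.4] f [ -8.5 -11.1   4.9] m [0.5 5.3 0.7]
cmd [-43.  -23.6  20.5] t 29.3 at [-44.9 -28.   19.4] f [-15.3 -11.7   6.7] m [2.3 6.8 0.6]
cmd [-42.  -23.7  20.5] t 29.6 at [-44.7 -28.1  19.5] f [-22.  -12.6   8.4] m [4.1 8.3 0.6]
```

The foot reached the short fence at x ≈ -44.9. It stayed at y = -28.1 through the slide, so the yaw is right. Firming up both pushes, then a look.

Run:
```python
from h import *
x,y,z=np.load("xyz.npy");f=np.array([-22,-12.6,8.4])
for i in range(9):
    x+=np.clip((f[0]+27)*.08,-.5,.5);y+=np.clip((f[1]+19)*.1,-.6,.6);z+=np.clip((f[2]-7)*.04,-.3,.3);f=go(x,y,z)
np.save("xyz.npy",[x,y,z]);print(st())
t=bot.camera("top")[:,:,::-1];s=bot.camera("side")[:,:,::-1]
cv2.imwrite("pics/c4.png",np.hstack([crop(t,190,160,100,120,4),crop(s,270,220,100,120,4)]))
```

```text
cmd [-41.6 -23.1  20.6] t 29.9 at [-44.7 -28.   19.5] f [-25.4 -15.3  12. ] m [4.6 9.5 0.5]
cmd [-41.5 -22.7  20.8] t 30.2 at [-44.7 -28.1  19.5] f [-25.8 -15.   10.9] m [4.7 9.8 0.6]
cmd [-41.4 -22.3  20.9] t 30.5 at [-44.7 -28.   19.5] f [-27.2 -15.7  10.5] m [ 4.8 10.1  0.6]
cmd [-41.4 -22.   21.1] t 30.8 at [-44.7 -28.   19.5] f [-25.9 -15.6  10.3] m [ 4.6 10.2  0.6]
cmd [-41.3 -21.6  21.2] t 31.1 at [-44.7 -28.   19.6] f [-26.7 -16.5   9.5] m [ 4.6 10.5  0.6]
cmd [-41.3 -21.4  21.3] t 31.4 at [-44.7 -28.   19.6] f [-26.6 -16.5   9.6] m [ 4.7 10.7  0.7]
cmd [-41.2 -21.1  21.4] t 31.7 at [-44.7 -28.   19.6] f [-26.4 -17.6   8.8] m [ 4.7 10.8  0.7]
cmd [-41.2 -21.   21.5] t 32.0 at [-44.6 -28.   19.6] f [-27.6 -17.1   9.3] m [ 4.7 10.9  0.7]
cmd [-41.2 -20.8  21.6] t 32.3 at [-44.6 -28.   19.6] f [-27.  -18.2   9.9] m [ 4.6 11.   0.7]
(32.3333, array([524.4, 161.9,  19.6]), array([-30.1,  12.2,   9.9]), array([ 4.59, 10.99,  0.67]), 39.8)
```

View pics/c4.png

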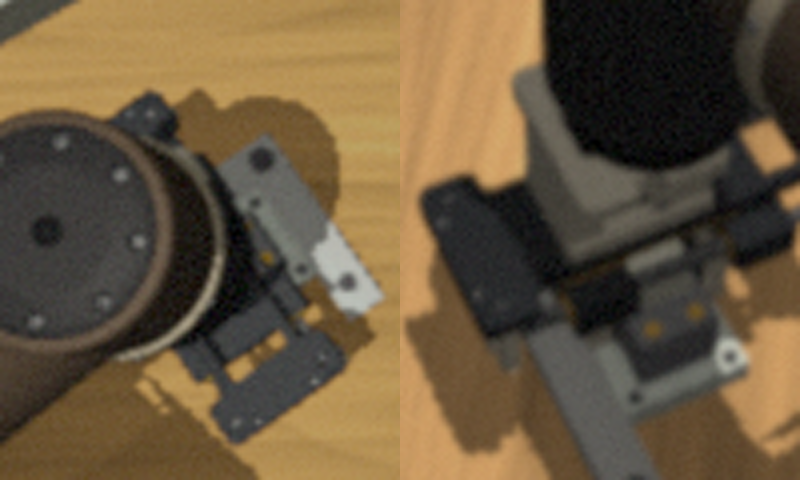

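The side view shows the foot lying along both bars, and its edge at crop (600–630, 350–400) abuts the long fence. I'll check the tool's tilt and yaw under load.

Run:
```python
from h import *
from scipy.spatial.transform import Rotation as R
s=bot.read_state();M=R.from_quat(s["eef_rot"]).as_matrix()
print("tool z in fence xy deg",np.degrees([M[:2,2]@fx(),M[:2,2]@fy()]),"yaw",np.arctan2(M[1,0],M[0,0]))
# predicted foot vs fence in side picture (crop c4 right half coords)
img=cv2.imread("pics/c4.png")[:,400:]
c=s["tcp_pos"][:2]
pts=np.array([[*(c+a*45*fx()+b*32*fy()),14] for a,b in((-1,-1),(1,-1),(1,1),(-1,1))])
pp=((proj("side",pts)-[270,220]+.5)*4).astype(int)
im=cv2.resize(img,None,fx=1.2,fy=1.2);cv2.polylines(im,[(pp*1.2).astype(int)],True,(0,0,255),1)
cv2.imwrite("pics/c5.png",im)
```

```text
tool z in fence xy deg [-0.22431431 -0.70320948] yaw -0.9785793877202614
```

View pics/c5.png

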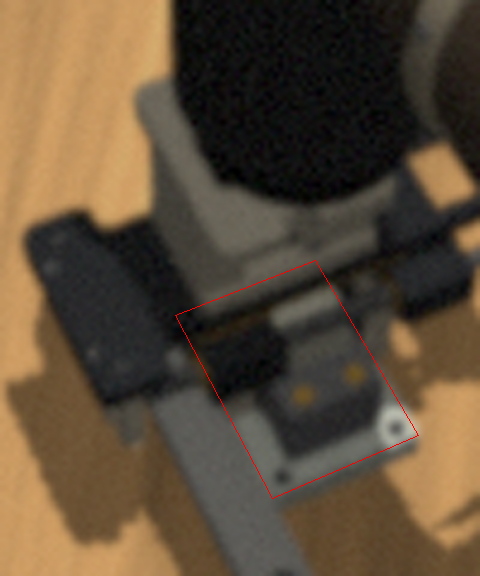

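The predicted outline lies on the foot, with its left edge on the long fence's inner edge. Under load the tool leans 0.7°, so I'll trim that out while holding the forces, making the module truly flat.

Run:
```python
from h import *
from scipy.spatial.transform import Rotation as R
x,y,z=np.load("xyz.npy");F=np.array([-27,-17,8.]);a=b=0.
X=np.r_[fx(),0];Y=np.r_[fy(),0]
for i in range(14):
    M=R.from_quat(bot.read_state()["eef_rot"]).as_matrix()
    tx,ty=np.degrees([M[:2,2]@fx(),M[:2,2]@fy()])
    f=np.array(fo());s=bot.read_state();p=s["tcp_pos"][:2]-CO
    print(round(s["t"],1),"tilt",np.round([tx,ty],2),"f",np.round(f,1),"at",np.round([p@fx(),p@fy(),s["tcp_pos"][2]],1),"cmd",np.round([x,y,z,a,b],2))
    if i>4 and abs(ty)<.15 and abs(tx)<.15 and f[0]<-23 and f[1]<-14 and 3<f[2]<14: break
    a-=np.clip(ty*.6,-.3,.3);b+=np.clip(tx*.5,-.15,.15)
    x+=np.clip((f[0]-F[0])*.06,-.4,.4);y+=np.clip((f[1]-F[1])*.08,-.5,.5);z+=np.clip((f[2]-F[2])*.03,-.2,.2)
    o=R.from_rotvec(np.radians(a)*X+np.radians(b)*Y)*R.from_quat(q(FA))
    bot.line_to([*(CO+x*fx()+y*fy()),z],20,o.as_quat());bot.pause(.15)
bot.pause(1);print(st(),np.round(fo(),1),bot.read_state()["finger_force"])
```

```text
32.4 tilt [-0.22 -0.7 ] f [-27.6 -18.7   9.3] at [-44.6 -28.   19.6] cmd [-41.24 -20.8   21.58   0.     0.  ]
32.8 tilt [-0.11 -0.4 ] f [-27.2 -16.2   8.8] at [-44.6 -28.   19.5] cmd [-41.28 -20.94  21.62   0.3   -0.11]
33.2 tilt [-0.05 -0.17] f [-26.  -15.9   7.3] at [-44.6 -28.1  19.4] cmd [-41.29 -20.87  21.64   0.54  -0.17]
33.6 tilt [-0.03 -0.08] f [-28.8 -15.8   7.1] at [-44.6 -28.1  19.4] cmd [-41.24 -20.79  21.62   0.64  -0.19]
34.0 tilt [-0.01 -0.04] f [-26.7 -17.2   7.2] at [-44.6 -28.1  19.3] cmd [-41.34 -20.69  21.59   0.69  -0.21]
34.4 tilt [-0.01 -0.02] f [-27.  -16.6   8.1] at [-44.6 -28.1  19.3] cmd [-41.32 -20.7   21.57   0.72  -0.21]
(35.4333, array([524.2, 161.8,  19.3]), array([-28.6,  13.7,   8.1]), array([ 4.62, 11.1 ,  0.78]), 39.9) [-27.3 -16.1   8.1] 59.99285817146301
```

The module is flat, and 27 N and 16 N held steady on the two fences through the 1 s pause. Handing in.

```bash
python3 -c "
from plant import bot
print(bot.close_job())"
```

```text
the job is handed in; nothing more can be done
None
```

I pressed the relay fully into its socket, then pressed the module flat into the corner against both fences; I handed the job in at about 35 s, still gripping and pushing (about 27 N towards the short fence and 16 N towards the long one, measured at the wrist).

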